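# Sweep the tealights into their rack

### The job

Sweep the three loose tealights along the worktop with your fingertips, through the narrow gate of the wooden rack and into its slot, so that all three stand in a row wholly past the gate, lying flat. The gate lets only one through at a time. Push them gently: do not pinch them, lift them or tip them, and leave the clothes peg, the tin and the garlic where they are.

Things in the scene. Friction and masses are not known exactly. Their poses are not given: they have to be found in the camera images.
- tealight_1: One of three identical tealights: a low metal cup of wax with a short wick, 38 mm across, 15 mm tall, about 18 g, loose on the worktop (flat and smooth, z = 0) on the robot's side of the rack. Origin: centre of its underside; z up. Its sides are upright and it slides when pushed; it does not roll.
- tealight_2: One of three identical tealights: a low metal cup of wax with a short wick, 38 mm across, 15 mm tall, about 18 g, loose on the worktop (flat and smooth, z = 0) on the robot's side of the rack. Origin: centre of its underside; z up. Its sides are upright and it slides when pushed; it does not roll.
- tealight_3: One of three identical tealights: a low metal cup of wax with a short wick, 38 mm across, 15 mm tall, about 18 g, loose on the worktop (flat and smooth, z = 0) on the robot's side of the rack. Origin: centre of its underside; z up. Its sides are upright and it slides when pushed; it does not roll.
- rack: Low rack of pale wood, fixed, open above and bottomless, so tealights slide in along the worktop. Two parallel walls, 10 mm thick, 20 mm high, enclose a slot 50 mm wide and 132 mm long, closed at the far end, where a strip 24 mm high lies over its last 12 mm. Origin: middle of the gate, worktop height; x points along the slot, into it and away from the robot (turned up to 0.25 rad), y left across it, z up.
- gate (a point): Middle of the gate, the slot's open near end (on the line through its two rounded posts), 20 mm above the worktop; 50 mm wide. From its posts two wings, as thick and high as the walls, splay out at 45 degrees to 32 mm before the gate, where the mouth is about 104 mm wide. A tealight counts as past the gate with its centre 16 mm or more beyond it.
- slot_end (a point): Middle of the inner face of the slot's end wall, at worktop height, 132 mm past the gate. Three tealights in a row take 114 mm, so the last can stand with its centre at most about 37 mm past the gate.
- peg: A plastic clothes peg, 15 x 72 x 12 mm tall, lying loose among the tealights, between two of them, its long side (its own y) pointing roughly away from the robot. Origin: centre of its underside. Not to be disturbed.
- tin: A closed food tin, 76 mm across, 58 mm tall, origin at the centre of its underside. A loose bystander beside the rack; it and the garlic may have swapped sides. Not to be disturbed.
- garlic: A garlic bulb about 60 mm across, 58 mm tall, origin at the centre of its underside. A loose bystander beside the rack; it and the tin may have swapped sides. Not to be disturbed.
Not all that is in view belongs to the job. Leave any pink look-alike of the tealight_2 alone.

How it is judged (in metres and radians):
At the end, for the whole second after the job is handed in: Each of the three tealights stands in the slot with its centre at least 16 mm past the gate and within 13 mm of the slot's middle line, flat on the worktop (underside within 4 mm of it, tilted less than 0.1 rad) and at rest (x of tealight_1 in the frame of rack between 0.016 and 0.12 m and y of tealight_1 in the frame of rack between -0.013 and 0.013 m and height (world z) of each of tealight_1, tealight_2, tealight_3 below 0.004 m and angle between each of tealight_1, tealight_2, tealight_3's own z axis and vertical below 0.1 rad and linear speed of each of tealight_1, tealight_2, tealight_3 below 0.02 m/s and x of tealight_2 in the frame of rack between 0.016 and 0.12 m and y of tealight_2 in the frame of rack between -0.013 and 0.013 m and x of tealight_3 in the frame of rack between 0.016 and 0.12 m and y of tealight_3 in the frame of rack between -0.013 and 0.013 m); the robot touches nothing.
It fails at once if a tealight is lifted off the worktop (height (world z) of any of tealight_1, tealight_2, tealight_3 above 0.01 m).
It fails at once if a tealight is tipped over (angle between any of tealight_1, tealight_2, tealight_3's own z axis and vertical above 0.5 rad).
It fails at once if a tealight is pinched, or shoved with more than 15 N (contact force between the fingers and tealight_1 above 15 N or contact force between the fingers and tealight_2 above 15 N or contact force between the fingers and tealight_3 above 15 N).
It fails at once if the clothes peg, the tin or the garlic is moved more than 25 mm, or lifted (distance of any of peg, tin, garlic from where it was at the start of the episode above 0.025 m).
It also fails if it takes over 69 s, if anything falls off the work surface, if the arm or the gripper's body presses on something with over 40 N, if the wrist force passes 120 N, or if a joint passes its speed limit or range.

### The arm

A 7-joint arm with a two-finger parallel gripper is mounted at the origin on a cart in front of the work surface, level with it; the furniture and walls round the work are solid. World frame = base frame: x ahead of the robot, y to its left, z up, the work surface at z = 0. Lengths are in m, angles in degrees, forces in N, time in s.
With the tool pointing down it reaches from about 0.425 to 0.875 m from the base axis. Payload 4.7 kg.
Tool frame: the origin (TCP) lies between the finger pads; the fingertips stand 17 mm ahead of it and the grasp point (between the pads) lies 2 mm behind it; z points along the fingers, y is the line along which they close (so a half turn about z gives the same grasp; the last joint's range is limited). The gripper opens to 87 mm and grips with 3 to 60 N. Pads are 19 mm wide; open, the fingers measure 117 mm over their backs; the gripper's body (75 mm by 190 mm) begins 51 mm behind the grasp point.
Start: joints at [-71.27, 18.392, -4.016, 83.108, 1.295, 78.541, -3.26], TCP at [0.2, 0.618, 0.24] pointing down, gripper open.
Joint ranges: [-163.93, 163.93], [-17.29, 119.83], [-79.2, 71.16], [3.27, 140.29], [-89.18, 269.18], [5.43, 117.66], [-154.24, 154.24]. Speed limits (degrees/s): [147.25, 147.25, 180, 180, 180, 180, 180].

### API

Orientations are given as [roll, pitch, yaw] about the fixed x, y, z axes, in that order (R = Rz(yaw) Ry(pitch) Rx(roll)).
In Python, from cell import env, cams gives the robot as it stands.
- The arm moves only by the shell command python3 -m pendant 'ROWS' [FORCE]. ROWS is JSON, a list of rows, each an object of numbers: "tx", "ty", "tz": the shift along the tool's x, y, z each as a share of 0.05 m, from -1 to 1; "spin": the turn about the tool's z as a share of 4 degrees, from -1 to 1; "claw": the closure, from 0 (fully open) to 1 (shut). A call has 1 to 10 rows; each row shifts and turns the commanded pose from where the row before left it, along the tool's axes as they then stand; what a row does not reach is not made up. A row lasts 1/8 s, in which the tool goes at most 62.5 mm and 10.7 degrees, less where a joint would pass 70% of its speed; a pose out of reach is approached as far as the arm can. A call with a number of a shift or a turn outside -1 to 1 is refused whole. A call with a gripper value outside its range is refused whole. The fingers move at their own pace and stop on an object; FORCE is the grip in N (left out, the last holds). Time passes only in rows, so rows that do not move let the fingers close. It gives the time, the measured TCP pose, the force, the opening and the grip force at its end, in the units of the state.
- env.get_obs(): the state, without advancing time (a new reading comes with each control period).
- cams.read_camera(name): name is "side" or "top"; returns the picture (480x640x3 uint8, red, green, blue); there is no depth.
- cams.camera_info(name): a dict with "fx", "fy", "cx", "cy" (pixels), "rvec" (rotation vector, rad) and "tvec" (3), from world to camera coordinates, as OpenCV has them. Camera axes: x right, y down, z forward; pixel columns grow to the right and rows downward; lengths in m; the calibration is good to about 2 mm. A picture is of the moment at which its call begins. camera_info takes no time and is no camera call.
- env.sign_off(): hands the job in; it is judged then, once.
The state is a dict: "time_s": time; "qpos": joint angles; "joint_velocities": joint speeds; "effort": joint torques, N m; "tool_pos": TCP position; "tool_rot": TCP orientation; "force": force on the tool from outside, world axes, zero at the start; "wrist_torque": the same for the moment, N m; "grip_width": finger opening in m; "grasp_force": force on a finger pad.
Only numpy, scipy, OpenCV 4.12 (cv2) and the standard library are available. Lean on these libraries where they do the work, as an engineer would, in place of code of your own. Each camera call takes 0.05 s, during which the arm holds its last target. There are 200 camera calls.

## Working session

There is one attempt and no reset: what is moved stays moved. The work goes in short steps, Python scripts to look and compute and a shell command to move; the robot and the scene stay as the last step left them, time stands still between calls to the robot, and variables do not carry over. Pictures are saved under pics/ and viewed, at most 10 in all, crops included, and the job is handed in when it is done.

```bash
mkdir -p pics
python3 - <<'E'
from cell import env,cams
import cv2
for n in("top","side"):
    cv2.imwrite(f"pics/{n}0.png",cams.read_camera(n)[:,:,::-1]); print(cams.camera_info(n))
print(env.get_obs())
E
```

```text
{'fx': 606.1069120796363, 'fy': 606.1069120796363, 'cx': 321.2020529477905, 'cy': 233.22020227133802, 'rvec': array([ 2.20266179, -2.15597868,  0.06805794]), 'tvec': array([-0.14511077,  0.59534934,  1.02107977])}
{'fx': 601.6585365405238, 'fy': 601.6585365405238, 'cx': 319.19451401518455, 'cy': 234.0563794704594, 'rvec': array([ 0.21144555, -2.88903944,  1.08576818]), 'tvec': array([0.56735264, 0.21041723, 0.77490012])}
{'time_s': 0.1, 'qpos': array([-71.2701575 ,  18.43399719,  -4.01525644,  83.16575858,
         1.29252995,  78.53907294,  -3.25781877]), 'joint_velocities': array([-0.00358307, -0.01811588, -0.06364364, -0.28148585, -0.05305773,
        0.06738551,  0.05018608]), 'effort': array([ 1.26515415e-04, -4.92570305e+01, -4.05774051e-01, -3.13397133e+01,
       -6.42752764e-02,  3.95517773e-02,  6.82305608e-05]), 'tool_pos': array([0.19991721, 0.61803133, 0.2385989 ]), 'tool_rot': array([-1.79906258e+02,  2.92618419e-03,  1.62081134e+02]), 'force': array([ 0.16665447, -0.0204294 ,  1.14020187]), 'wrist_torque': array([-7.40368031e-05,  1.22086583e-02,  2.23640667e-02]), 'grasp_force': 0.0, 'grip_width': 0.08674036488842476}
```

View pics/top0.png

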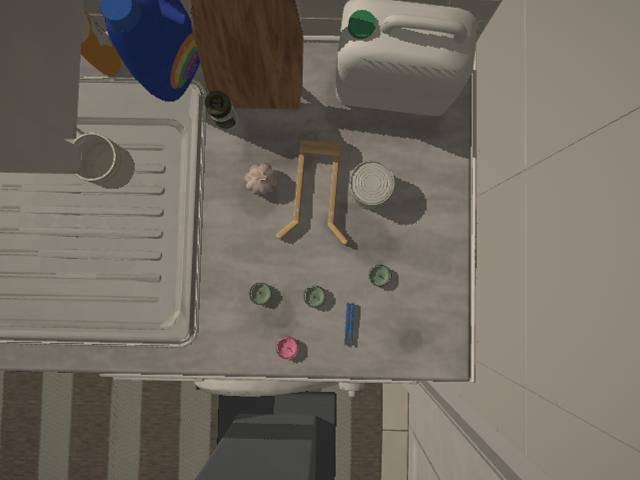

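View pics/side0.png

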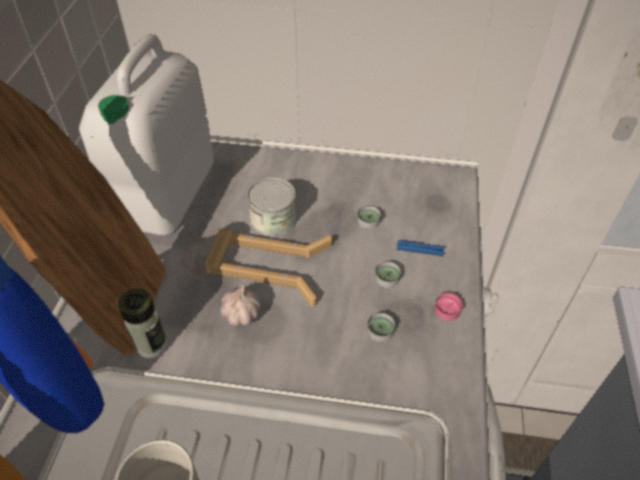

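```bash
cat > h.py <<'E'
import numpy as np,cv2
from cell import env,cams
def P(n,u,v,z):
    c=cams.camera_info(n);R=cv2.Rodrigues(np.array(c['rvec']))[0];t=np.array(c['tvec'])
    d=R.T@np.array([(u-c['cx'])/c['fx'],(v-c['cy'])/c['fy'],1]);o=-R.T@t
    return (o+d*(z-o[2])/d[2])[:2]
def pix(n,p):
    c=cams.camera_info(n);K=np.array([[c['fx'],0,c['cx']],[0,c['fy'],c['cy']],[0,0,1]])
    return cv2.projectPoints(np.array(p,float).reshape(-1,3),np.array(c['rvec']),np.array(c['tvec']),K,None)[0].reshape(-1,2)
def blobs(img,lo,hi,amin=40):
    m=cv2.inRange(cv2.cvtColor(img,cv2.COLOR_RGB2HSV),lo,hi)
    n,_,s,c=cv2.connectedComponentsWithStats(m)
    return [(c[i].round(1),s[i,4]) for i in range(1,n) if s[i,4]>amin]
def lights(n,img=None,amin=40):
    img=cams.read_camera(n) if img is None else img
    return [(c,a,P(n,*c,.012).round(4)) for c,a in blobs(img,(45,45,40),(85,255,255),amin)]
E
python3 - <<'E'
from h import *
for n in("top","side"):
    im=cv2.imread(f"pics/{n}0.png")[:,:,::-1].copy()
    for l in lights(n,im): print(n,l)
im=cv2.imread("pics/top0.png")
cv2.imwrite("pics/c.png",cv2.resize(im[130:370,230:430],None,fx=2.5,fy=2.5,interpolation=cv2.INTER_CUBIC))
for n,pts in (("top",[(302,142),(338,142),(298,222),(334,222)]),):
    for p in pts: print(P(n,*p,.02))
E
```

```text
top (array([361.3,  24. ]), np.int32(642), array([ 0.9733, -0.1954]))
top (array([185.4,  67.1]), np.int32(159), array([0.8892, 0.115 ]))
top (array([378.6, 275.4]), np.int32(205), array([ 0.5282, -0.2327]))
top (array([260.5, 292.5]), np.int32(194), array([ 0.4944, -0.0299]))
top (array([314.1, 296.2]), np.int32(197), array([ 0.49  , -0.1224]))
side (array([112.9, 107.8]), np.int32(627), array([ 1.0365, -0.4421]))
side (array([368.8, 215.2]), np.int32(72), array([ 0.527 , -0.2344]))
side (array([387.8, 272.6]), np.int32(114), array([ 0.4886, -0.1227]))
side (array([380.6, 325.2]), np.int32(157), array([ 0.492 , -0.0298]))
[ 0.75684482 -0.09543444]
[ 0.75807424 -0.15806818]
[ 0.61693874 -0.09190274]
[ 0.61823536 -0.1539389 ]
```

View pics/c.png

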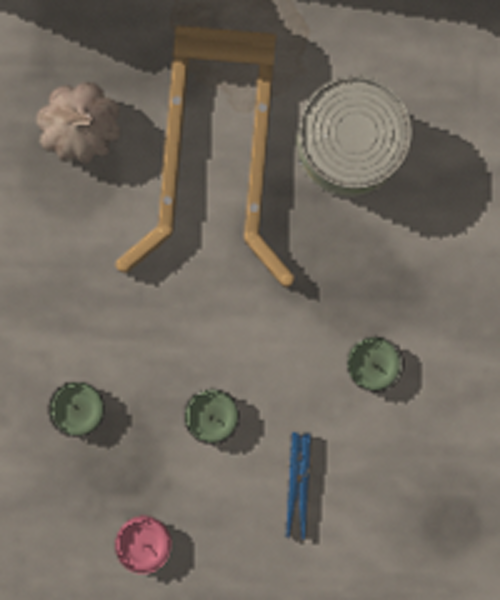

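Run:
```python
from h import *
f=lambda u,v:P("top",230+(u+.5)/2.5-.5,130+(v+.5)/2.5-.5,.02)
a,b,c,d=f(179,66),f(166,230),f(265,68),f(250,236)
print(a,b,c,d,np.linalg.norm(b-d),np.degrees([np.arctan2(*(p-q)[::-1]) for p,q in((a,b),(c,d))]))
print('wings',f(121,267),f(290,281),'strip near edge',f(176,59),f(273,65),'far',f(177,27),f(274,34))
g=lambda u,v,z:P("top",230+(u+.5)/2.5-.5,130+(v+.5)/2.5-.5,z)
print('peg',g(299,435,.012),g(296,538,.012),'tin',g(357,132,.058),'garlic',g(78,122,.04),'pink',g(143,545,.012))
```

```text
[ 0.73199044 -0.09481572] [ 0.61738938 -0.0886138 ] [ 0.73177114 -0.15459395] [ 0.61444943 -0.14660805] 0.058068718272158135 [-3.09767911 -3.89402596]
wings [ 0.59116961 -0.05825551] [ 0.58398373 -0.17473841] strip near edge [ 0.73687322 -0.09261057] [ 0.73398994 -0.16010684] far [ 0.75944015 -0.09275896] [ 0.75582688 -0.16037353]
peg [ 0.47855699 -0.18315689] [ 0.40845929 -0.1823944 ] tin [ 0.68218128 -0.21638288] garlic [ 0.68806151 -0.02797201] pink [ 0.40133125 -0.0778045 ]
```

```bash
python3 -m pendant '[{"tx":0,"ty":-1,"claw":0.83},{"ty":-1,"claw":0.83},{"ty":-1,"claw":0.83},{"ty":-1,"claw":0.83},{"ty":-1,"claw":0.83},{"ty":-1,"claw":0.83},{"ty":-1,"claw":0.83},{"ty":-1,"claw":0.83},{"ty":-1,"claw":0.83},{"ty":-1,"claw":0.83}]' 5; python3 -c "
from cell import env;print(env.get_obs()['qpos'])"
```

```text
[-71.2701575   18.43399719  -4.01525644  83.16575858   1.29252995
  78.53907294  -3.25781877]invalid input at $[0]: expected keys tx, ty, tz, spin, claw
```

```bash
python3 -m pendant '[{"tx":-0.92,"ty":-0.51,"tz":0,"spin":0,"claw":0.83},{"tx":-0.92,"ty":-0.51,"tz":0,"spin":0,"claw":0.83},{"tx":-0.92,"ty":-0.51,"tz":0,"spin":0,"claw":0.83},{"tx":-0.92,"ty":-0.51,"tz":0,"spin":0,"claw":0.83},{"tx":-0.92,"ty":-0.51,"tz":0,"spin":0,"claw":0.83},{"tx":-0.92,"ty":-0.51,"tz":0,"spin":0,"claw":0.83},{"tx":0,"ty":0,"tz":0,"spin":-1,"claw":0.83},{"tx":0,"ty":0,"tz":0,"spin":-1,"claw":0.83},{"tx":0,"ty":0,"tz":0,"spin":-1,"claw":0.83},{"tx":0,"ty":0,"tz":0,"spin":-0.75,"claw":0.83}]' 5; python3 -c "
from cell import env;print(env.get_obs()['qpos'])"
```

```text
time_s: 1.35
tool_pos: [0.4154, 0.3877, 0.2391]
tool_rot: [-180.0, -0.0, 177.2]
force: [-0.4, 0.6, -0.1]
grip_width: 0.0151
grasp_force: 0.0
[-50.53840089   8.41814275   5.36694658  95.33437873  -0.80619962
  76.33726278  42.14501646]
```

```bash
python3 -m pendant '[{"tx":-0.1,"ty":-1,"tz":0,"spin":0,"claw":0.83},{"tx":-0.1,"ty":-1,"tz":0,"spin":0,"claw":0.83},{"tx":-0.1,"ty":-1,"tz":0,"spin":0,"claw":0.83},{"tx":-0.1,"ty":-1,"tz":0,"spin":0,"claw":0.83},{"tx":-0.1,"ty":-1,"tz":0,"spin":0,"claw":0.83},{"tx":-0.1,"ty":-1,"tz":0,"spin":0,"claw":0.83},{"tx":-0.1,"ty":-1,"tz":0,"spin":0,"claw":0.83},{"tx":-0.1,"ty":-1,"tz":0,"spin":0,"claw":0.83},{"tx":-0.1,"ty":-1,"tz":0,"spin":0,"claw":0.83},{"tx":-0.1,"ty":-1,"tz":0,"spin":0,"claw":0.83}]' 5; python3 -c "
from cell import env;print(env.get_obs()['qpos'])"
```

```text
time_s: 2.6
tool_pos: [0.4397, -0.1155, 0.2394]
tool_rot: [180.0, 0.0, 177.1]
force: [0.7, 0.0, 0.0]
grip_width: 0.0147
grasp_force: 0.0
[-26.33203137  -8.34907613  34.76319889 110.49137327   4.85418525
  76.4211942   94.08773732]
```

```bash
python3 -m pendant '[{"tx":0,"ty":-0.14,"tz":0.8,"spin":0,"claw":0.83},{"tx":0,"ty":0,"tz":0.8,"spin":0,"claw":0.83},{"tx":0,"ty":0,"tz":0.8,"spin":0,"claw":0.83},{"tx":0,"ty":0,"tz":0.8,"spin":0,"claw":0.83},{"tx":0,"ty":0,"tz":0.8,"spin":0,"claw":0.83},{"tx":0,"ty":0,"tz":0.3,"spin":0,"claw":0.83},{"tx":0,"ty":0,"tz":0,"spin":0,"claw":0.83}]' 5
python3 - <<'E'
from h import *
im=cams.read_camera("side");cv2.imwrite("pics/s1.png",cv2.resize(im[170:370,200:500,::-1],None,fx=2.5,fy=2.5))
for l in lights("side",im): print(l)
for l in lights("top"): print(l)
E
```

```text
time_s: 3.48
tool_pos: [0.4391, -0.121, 0.0242]
tool_rot: [-180.0, -0.1, 177.1]
force: [-0.2, -0.8, 0.1]
grip_width: 0.0148
grasp_force: 0.0
(array([112.9, 107.8]), np.int32(628), array([ 1.0365, -0.4421]))
(array([371. , 214.8]), np.int32(69), array([ 0.5236, -0.2358]))
(array([388.7, 272.6]), np.int32(119), array([ 0.4873, -0.1229]))
(array([380.7, 324.9]), np.int32(163), array([ 0.4919, -0.0303]))
(array([361.3,  24. ]), np.int32(642), array([ 0.9733, -0.1954]))
(array([185.4,  67.1]), np.int32(160), array([0.8892, 0.115 ]))
(array([378.7, 275.2]), np.int32(194), array([ 0.5285, -0.2329]))
(array([260.5, 292. ]), np.int32(195), array([ 0.4952, -0.0298]))
(array([314. , 296.6]), np.int32(187), array([ 0.4894, -0.1222]))
```

View pics/s1.png

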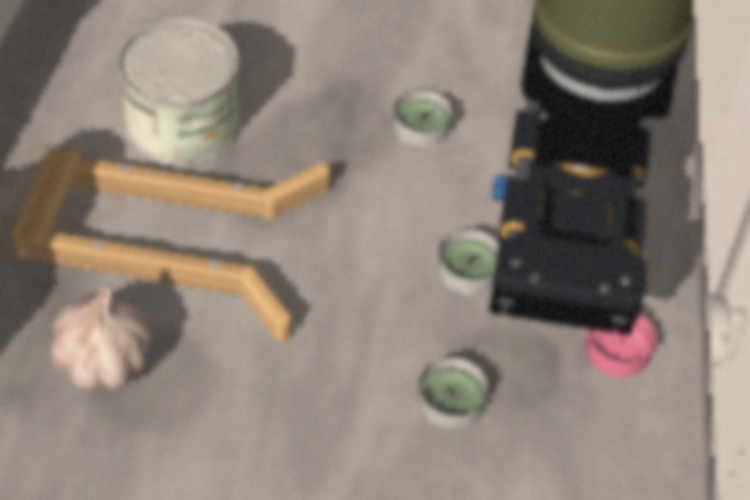

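```bash
python3 -m pendant '[{"tx":0,"ty":0,"tz":0.05,"spin":0,"claw":0.83},{"tx":-0.25,"ty":0.015,"tz":0,"spin":0,"claw":0.83},{"tx":-0.2,"ty":0.015,"tz":0,"spin":0,"claw":0.83},{"tx":-0.2,"ty":0.015,"tz":0,"spin":0,"claw":0.83},{"tx":-0.2,"ty":0.015,"tz":0,"spin":0,"claw":0.83},{"tx":-0.2,"ty":0.015,"tz":0,"spin":0,"claw":0.83},{"tx":-0.2,"ty":0.015,"tz":0,"spin":0,"claw":0.83},{"tx":-0.2,"ty":0.015,"tz":0,"spin":0,"claw":0.83},{"tx":-0.2,"ty":0.015,"tz":0,"spin":0,"claw":0.83},{"tx":-0.2,"ty":0.015,"tz":0,"spin":0,"claw":0.83}]' 5
python3 - <<'E'
from h import *
for n in("side","top"): print(n,[l[2] for l in lights(n)if l[2][0]<.8])
E
```

```text
time_s: 4.82
tool_pos: [0.5331, -0.1188, 0.022]
tool_rot: [180.0, -0.0, 177.1]
force: [-0.2, 0.4, -0.1]
grip_width: 0.0146
grasp_force: 0.0
side [array([ 0.4916, -0.0306])]
top [array([ 0.528 , -0.2348])]
```

```bash
python3 -m pendant '[{"tx":-0.2,"ty":0.01,"tz":0,"spin":0,"claw":0.83},{"tx":-0.2,"ty":0.01,"tz":0,"spin":0,"claw":0.83},{"tx":-0.2,"ty":0.01,"tz":0,"spin":0,"claw":0.83},{"tx":-0.2,"ty":0.01,"tz":0,"spin":0,"claw":0.83},{"tx":-0.2,"ty":0.01,"tz":0,"spin":0,"claw":0.83},{"tx":-0.2,"ty":0.01,"tz":0,"spin":0,"claw":0.83},{"tx":-0.2,"ty":0.01,"tz":0,"spin":0,"claw":0.83},{"tx":-0.2,"ty":0,"tz":0,"spin":0,"claw":0.83},{"tx":0.1,"ty":0,"tz":0,"spin":0,"claw":0.83},{"tx":0.4,"ty":0,"tz":0,"spin":0,"claw":0.83}]' 5
```

```text
time_s: 6.18
tool_pos: [0.5875, -0.1183, 0.022]
tool_rot: [-180.0, 0.0, 177.1]
force: [-1.1, -0.7, 0.5]
grip_width: 0.0147
grasp_force: 0.0
```

```bash
python3 -m pendant '[{"tx":0.3,"ty":0,"tz":-0.9,"spin":0,"claw":0.83},{"tx":0.27,"ty":-0.8,"tz":0,"spin":0,"claw":0.83},{"tx":0.27,"ty":-0.8,"tz":0,"spin":0,"claw":0.83},{"tx":0.27,"ty":-0.8,"tz":0,"spin":0,"claw":0.83},{"tx":0,"ty":-0.8,"tz":0,"spin":0,"claw":0.83},{"tx":0,"ty":0,"tz":0,"spin":1,"claw":0.83},{"tx":0,"ty":0,"tz":0,"spin":1,"claw":0.83},{"tx":0,"ty":0,"tz":0,"spin":1,"claw":0.83},{"tx":0,"ty":0,"tz":0,"spin":1,"claw":0.83},{"tx":0,"ty":0,"tz":0,"spin":1,"claw":0.83}]' 5
python3 - <<'E'
from h import *
for n in("side","top"): print(n,[l[2] for l in lights(n)if l[2][0]<.8])
E
python3 -m pendant '[{"tx":0,"ty":0,"tz":0,"spin":1,"claw":0.83},{"tx":0,"ty":0,"tz":0,"spin":1,"claw":0.83},{"tx":0,"ty":0,"tz":0,"spin":1,"claw":0.83},{"tx":0,"ty":0,"tz":0,"spin":1,"claw":0.83},{"tx":0,"ty":0,"tz":0,"spin":1,"claw":0.83},{"tx":0,"ty":0,"tz":0,"spin":1,"claw":0.83},{"tx":0,"ty":0,"tz":0,"spin":1,"claw":0.83},{"tx":0,"ty":0,"tz":0,"spin":1,"claw":0.83},{"tx":0,"ty":0,"tz":0,"spin":1,"claw":0.83},{"tx":0,"ty":0,"tz":0,"spin":1,"claw":0.83}]'
python3 -m pendant '[{"tx":0,"ty":0,"tz":0,"spin":1,"claw":0.83},{"tx":0,"ty":0,"tz":0,"spin":1,"claw":0.83},{"tx":0,"ty":0,"tz":0,"spin":1,"claw":0.83},{"tx":0,"ty":0,"tz":0,"spin":1,"claw":0.83},{"tx":0,"ty":0,"tz":0,"spin":1,"claw":0.83},{"tx":0,"ty":0,"tz":0,"spin":1,"claw":0.83},{"tx":0,"ty":0,"tz":0,"spin":1,"claw":0.83},{"tx":0,"ty":0,"tz":0,"spin":1,"claw":0.83}]'
python3 - <<'E'
from h import *
for n in("side","top"): print(n,[l[2] for l in lights(n)if l[2][0]<.8])
E
```

```text
time_s: 7.42
tool_pos: [0.5231, -0.275, 0.0669]
tool_rot: [180.0, -0.0, 156.9]
force: [-0.2, 0.8, 0.5]
grip_width: 0.0144
grasp_force: 0.0
side [array([ 0.5268, -0.236 ]), array([ 0.6389, -0.122 ]), array([ 0.4913, -0.0327])]
top [array([ 0.6403, -0.1207]), array([ 0.5402, -0.2324]), array([ 0.4942, -0.0305])]
time_s: 8.78
tool_pos: [0.5235, -0.275, 0.067]
tool_rot: [180.0, -0.0, 117.0]
force: [0.0, 0.1, -0.4]
grip_width: 0.0147
grasp_force: 0.0
time_s: 9.78
tool_pos: [0.5235, -0.2749, 0.067]
tool_rot: [-180.0, -0.0, 85.0]
force: [-0.4, -0.1, -0.1]
grip_width: 0.015
grasp_force: 0.0
side [array([ 0.5257, -0.2359]), array([ 0.6402, -0.1222]), array([ 0.4924, -0.0307])]
top [array([ 0.6403, -0.1205]), array([ 0.5285, -0.2322]), array([ 0.494 , -0.0302])]
```

```bash
python3 -m pendant '[{"tx":0,"ty":0,"tz":0.5,"spin":0,"claw":0.83},{"tx":0,"ty":0,"tz":0.4,"spin":0,"claw":0.83},{"tx":0.2,"ty":0,"tz":0,"spin":0,"claw":0.83},{"tx":0.2,"ty":0,"tz":0,"spin":0,"claw":0.83},{"tx":0.2,"ty":0,"tz":0,"spin":0,"claw":0.83},{"tx":0.2,"ty":0,"tz":0,"spin":0,"claw":0.83},{"tx":0.2,"ty":0,"tz":0,"spin":0,"claw":0.83},{"tx":0.2,"ty":0,"tz":0,"spin":0,"claw":0.83},{"tx":0.2,"ty":0,"tz":0,"spin":0,"claw":0.83},{"tx":0.2,"ty":0,"tz":0,"spin":0,"claw":0.83}]' 5
python3 - <<'E'
from h import *
for n in("side","top"): print(n,[l[2] for l in lights(n,None,15)if l[2][0]<.8])
E
```

```text
time_s: 11.12
tool_pos: [0.5309, -0.1948, 0.0221]
tool_rot: [180.0, -0.0, 85.1]
force: [0.5, -0.2, 0.5]
grip_width: 0.0144
grasp_force: 0.1
side [array([ 0.5308, -0.1705]), array([ 0.6394, -0.1223]), array([ 0.4921, -0.0301]), array([0.7861, 0.0331])]
top [array([0.7847, 0.0404]), array([ 0.6405, -0.1209]), array([ 0.4942, -0.0302])]
```

```bash
python3 -m pendant '[{"tx":0.2,"ty":0,"tz":0,"spin":0,"claw":0.83},{"tx":0.2,"ty":0,"tz":0,"spin":0,"claw":0.83},{"tx":0.2,"ty":0,"tz":0,"spin":0,"claw":0.83},{"tx":0.2,"ty":0,"tz":0,"spin":0,"claw":0.83},{"tx":0.2,"ty":0,"tz":0,"spin":0,"claw":0.83},{"tx":0.05,"ty":0,"tz":0,"spin":0,"claw":0.83},{"tx":-0.1,"ty":0,"tz":0,"spin":0,"claw":0.83},{"tx":-0.4,"ty":0,"tz":0,"spin":0,"claw":0.83},{"tx":0,"ty":0,"tz":-0.9,"spin":0,"claw":0.83},{"tx":0,"ty":0,"tz":0,"spin":-1,"claw":0.83}]' 5
python3 - <<'E'
from h import *
for n in("side","top"): print(n,[l[2] for l in lights(n,None,15)if l[2][0]<.8])
E
```

```text
time_s: 12.48
tool_pos: [0.5348, -0.1707, 0.0699]
tool_rot: [179.7, 0.1, 89.0]
force: [0.2, 0.1, -0.5]
grip_width: 0.0147
grasp_force: 0.0
side [array([ 0.6392, -0.1219]), array([ 0.535 , -0.1167]), array([ 0.4922, -0.0301]), array([0.7861, 0.032 ])]
top [array([0.7846, 0.0385]), array([ 0.6404, -0.1188]), array([ 0.4942, -0.0304])]
```

```bash
for i in 1 2; do python3 -m pendant '[{"tx":0,"ty":0,"tz":0,"spin":-1,"claw":0.83},{"tx":0,"ty":0,"tz":0,"spin":-1,"claw":0.83},{"tx":0,"ty":0,"tz":0,"spin":-1,"claw":0.83},{"tx":0,"ty":0,"tz":0,"spin":-1,"claw":0.83},{"tx":0,"ty":0,"tz":0,"spin":-1,"claw":0.83},{"tx":0,"ty":0,"tz":0,"spin":-1,"claw":0.83},{"tx":0,"ty":0,"tz":0,"spin":-1,"claw":0.83},{"tx":0,"ty":0,"tz":0,"spin":-1,"claw":0.83},{"tx":0,"ty":0,"tz":0,"spin":-1,"claw":0.83},{"tx":0,"ty":0,"tz":0,"spin":-1,"claw":0.83}]'; done
python3 -m pendant '[{"tx":0,"ty":0,"tz":0,"spin":-1,"claw":0.83},{"tx":0,"ty":0,"tz":0,"spin":-0.8,"claw":0.83},{"tx":0.5,"ty":0.5,"tz":0,"spin":0,"claw":0.83},{"tx":0.38,"ty":0.5,"tz":0,"spin":0,"claw":0.83},{"tx":0,"ty":0,"tz":0,"spin":0,"claw":0.83}]'
python3 - <<'E'
from h import *
for n in("side","top"): print(n,[l[2] for l in lights(n,None,15)if l[2][0]<.8])
E
```

```text
time_s: 13.82
tool_pos: [0.5324, -0.1685, 0.0664]
tool_rot: [-179.9, -0.0, 129.1]
force: [-0.7, -0.3, 1.0]
grip_width: 0.0147
grasp_force: 0.0
time_s: 15.08
tool_pos: [0.5324, -0.1685, 0.0663]
tool_rot: [-180.0, -0.1, 169.1]
force: [-0.6, -0.3, 0.3]
grip_width: 0.0149
grasp_force: 0.0
time_s: 15.7
tool_pos: [0.4908, -0.1134, 0.0661]
tool_rot: [179.9, -0.1, 176.3]
force: [1.0, 0.6, -0.5]
grip_width: 0.0146
grasp_force: 0.0
side [array([ 0.6386, -0.1218]), array([ 0.5438, -0.1162]), array([ 0.5266, -0.1095]), array([ 0.4917, -0.0308]), array([0.7865, 0.033 ])]
top [array([0.7849, 0.041 ]), array([ 0.6406, -0.1211]), array([ 0.5478, -0.1064]), array([ 0.5441, -0.1243])]
```

```bash
python3 -m pendant '[{"tx":0,"ty":-0.03,"tz":0.5,"spin":0,"claw":0.83},{"tx":0,"ty":0,"tz":0.38,"spin":0,"claw":0.83},{"tx":-0.2,"ty":0.008,"tz":0,"spin":0,"claw":0.83},{"tx":-0.2,"ty":0.008,"tz":0,"spin":0,"claw":0.83},{"tx":-0.2,"ty":0.008,"tz":0,"spin":0,"claw":0.83},{"tx":-0.2,"ty":0.008,"tz":0,"spin":0,"claw":0.83},{"tx":-0.2,"ty":0.008,"tz":0,"spin":0,"claw":0.83},{"tx":-0.2,"ty":0.008,"tz":0,"spin":0,"claw":0.83},{"tx":-0.2,"ty":0.008,"tz":0,"spin":0,"claw":0.83},{"tx":-0.2,"ty":0.008,"tz":0,"spin":0,"claw":0.83}]'
python3 - <<'E'
from h import *
for n in("side","top"): print(n,[l[2] for l in lights(n,None,15)if l[2][0]<.8])
E
```

```text
time_s: 17.05
tool_pos: [0.5731, -0.1188, 0.0231]
tool_rot: [180.0, 0.0, 176.3]
force: [0.4, -0.6, 0.2]
grip_width: 0.0148
grasp_force: 0.1
side [array([ 0.6488, -0.1211]), array([ 0.6353, -0.1237]), array([ 0.4927, -0.0305]), array([0.7859, 0.0335])]
top []
```

```bash
python3 -m pendant '[{"tx":-0.2,"ty":0.01,"tz":0,"spin":0,"claw":0.83},{"tx":-0.2,"ty":0.01,"tz":0,"spin":0,"claw":0.83},{"tx":-0.2,"ty":0.01,"tz":0,"spin":0,"claw":0.83},{"tx":-0.2,"ty":0.01,"tz":0,"spin":0,"claw":0.83},{"tx":-0.08,"ty":0,"tz":0,"spin":0,"claw":0.83},{"tx":0.1,"ty":0,"tz":0,"spin":0,"claw":0.83},{"tx":0.5,"ty":0,"tz":0,"spin":0,"claw":0.83},{"tx":0.6,"ty":0,"tz":-0.9,"spin":0,"claw":0.83},{"tx":0.8,"ty":0.6,"tz":0,"spin":0,"claw":0.83},{"tx":0.8,"ty":0.6,"tz":0,"spin":0,"claw":0.83}]'
python3 - <<'E'
from h import *
for n in("side","top"): print(n,[l[2] for l in lights(n,None,15)if l[2][0]<.8])
E
```

```text
time_s: 18.4
tool_pos: [0.4791, -0.0503, 0.0683]
tool_rot: [179.9, 0.0, 176.2]
force: [-0.0, 1.0, 0.8]
grip_width: 0.0149
grasp_force: 0.0
side [array([ 0.6787, -0.1233]), array([ 0.6521, -0.1229]), array([ 0.6365, -0.1237]), array([ 0.4917, -0.0295]), array([0.7862, 0.0315])]
top [array([0.7847, 0.0403]), array([ 0.6803, -0.1214]), array([ 0.642 , -0.1208])]
```

```bash
python3 -m pendant '[{"tx":0.12,"ty":0.58,"tz":0,"spin":0,"claw":0.83},{"tx":0.12,"ty":0.58,"tz":0,"spin":0,"claw":0.83},{"tx":0,"ty":0,"tz":0,"spin":1,"claw":0.83},{"tx":0,"ty":0,"tz":0,"spin":1,"claw":0.83},{"tx":0,"ty":0,"tz":0,"spin":1,"claw":0.83},{"tx":0,"ty":0,"tz":0,"spin":1,"claw":0.83},{"tx":0,"ty":0,"tz":0,"spin":1,"claw":0.83},{"tx":0,"ty":0,"tz":0,"spin":1,"claw":0.83},{"tx":0,"ty":0,"tz":0,"spin":1,"claw":0.83},{"tx":0,"ty":0,"tz":0,"spin":1,"claw":0.83}]'
python3 -m pendant '[{"tx":0,"ty":0,"tz":0,"spin":1,"claw":0.83},{"tx":0,"ty":0,"tz":0,"spin":1,"claw":0.83},{"tx":0,"ty":0,"tz":0,"spin":1,"claw":0.83},{"tx":0,"ty":0,"tz":0,"spin":1,"claw":0.83},{"tx":0,"ty":0,"tz":0,"spin":1,"claw":0.83},{"tx":0,"ty":0,"tz":0,"spin":1,"claw":0.83},{"tx":0,"ty":0,"tz":0,"spin":0,"claw":0.83}]'
python3 - <<'E'
from h import *
for n in("side","top"): print(n,[l[2] for l in lights(n,None,15)if l[2][0]<.8])
E
```

```text
time_s: 19.75
tool_pos: [0.4723, 0.0075, 0.068]
tool_rot: [180.0, -0.0, 144.1]
force: [0.9, 0.5, -0.6]
grip_width: 0.015
grasp_force: 0.0
time_s: 20.62
tool_pos: [0.4723, 0.0075, 0.068]
tool_rot: [180.0, -0.0, 120.3]
force: [-0.3, -0.8, 0.6]
grip_width: 0.0146
grasp_force: 0.0
side [array([ 0.6796, -0.1224]), array([ 0.6412, -0.1222]), array([ 0.5019, -0.0319]), array([0.7859, 0.0329])]
top [array([0.7849, 0.0397]), array([ 0.6803, -0.1217]), array([ 0.6424, -0.1208]), array([ 0.4944, -0.0302])]
```

```bash
python3 -m pendant '[{"tx":0,"ty":0,"tz":0.5,"spin":0,"claw":0.83},{"tx":0,"ty":0,"tz":0.42,"spin":0,"claw":0.83},{"tx":-0.2,"ty":0,"tz":0,"spin":0,"claw":0.83},{"tx":-0.2,"ty":0,"tz":0,"spin":0,"claw":0.83},{"tx":-0.2,"ty":0,"tz":0,"spin":0,"claw":0.83},{"tx":-0.2,"ty":0,"tz":0,"spin":0,"claw":0.83},{"tx":-0.2,"ty":0,"tz":0,"spin":0,"claw":0.83},{"tx":-0.2,"ty":0,"tz":0,"spin":0,"claw":0.83},{"tx":-0.2,"ty":0,"tz":0,"spin":0,"claw":0.83},{"tx":-0.2,"ty":0,"tz":0,"spin":0,"claw":0.83}]'
python3 -m pendant '[{"tx":-0.2,"ty":0,"tz":0,"spin":0,"claw":0.83},{"tx":-0.2,"ty":0,"tz":0,"spin":0,"claw":0.83},{"tx":-0.18,"ty":0,"tz":0,"spin":0,"claw":0.83},{"tx":0.1,"ty":0,"tz":0,"spin":0,"claw":0.83},{"tx":0.4,"ty":0,"tz":0,"spin":0,"claw":0.83},{"tx":0.5,"ty":0,"tz":-0.9,"spin":0,"claw":0.83},{"tx":0,"ty":0,"tz":0,"spin":-1,"claw":0.83},{"tx":0,"ty":0,"tz":0,"spin":-1,"claw":0.83},{"tx":0,"ty":0,"tz":0,"spin":-1,"claw":0.83},{"tx":0,"ty":0,"tz":0,"spin":-1,"claw":0.83}]'
python3 - <<'E'
from h import *
for n in("side","top"): print(n,[l[2] for l in lights(n,None,15)if l[2][0]<.8])
E
```

```text
time_s: 21.98
tool_pos: [0.5131, -0.0617, 0.022]
tool_rot: [-180.0, -0.0, 120.3]
force: [0.0, 0.5, 0.1]
grip_width: 0.0147
grasp_force: 0.1
time_s: 23.22
tool_pos: [0.5017, -0.0422, 0.067]
tool_rot: [180.0, -0.0, 136.5]
force: [0.6, -0.4, 0.9]
grip_width: 0.0146
grasp_force: 0.0
side [array([ 0.6784, -0.1237]), array([ 0.6407, -0.1223]), array([ 0.5497, -0.1112]), array([0.7861, 0.034 ])]
top [array([0.7847, 0.0403]), array([ 0.681, -0.121]), array([ 0.6424, -0.121 ]), array([ 0.5424, -0.1119])]
```

```bash
python3 -m pendant '[{"tx":0,"ty":0,"tz":0,"spin":-1,"claw":0.83},{"tx":0,"ty":0,"tz":0,"spin":-1,"claw":0.83},{"tx":0,"ty":0,"tz":0,"spin":-1,"claw":0.83},{"tx":0,"ty":0,"tz":0,"spin":-1,"claw":0.83},{"tx":0,"ty":0,"tz":0,"spin":-1,"claw":0.83},{"tx":0,"ty":0,"tz":0,"spin":-1,"claw":0.83},{"tx":0,"ty":0,"tz":0,"spin":-1,"claw":0.83},{"tx":0,"ty":0,"tz":0,"spin":-1,"claw":0.83},{"tx":0,"ty":0,"tz":0,"spin":-1,"claw":0.83},{"tx":0,"ty":0,"tz":0,"spin":-1,"claw":0.83}]'
python3 -m pendant '[{"tx":0.1,"ty":-0.7,"tz":0,"spin":0,"claw":0.83},{"tx":0.1,"ty":-0.7,"tz":0,"spin":0,"claw":0.83},{"tx":0,"ty":0,"tz":0,"spin":0,"claw":0.83}]'
python3 - <<'E'
from h import *
for n in("side","top"): print(n,[l[2] for l in lights(n,None,15)if l[2][0]<.8])
E
```

```text
time_s: 24.58
tool_pos: [0.5019, -0.0426, 0.067]
tool_rot: [180.0, -0.0, 176.3]
force: [0.3, 0.4, 0.3]
grip_width: 0.0147
grasp_force: 0.0
time_s: 24.95
tool_pos: [0.4867, -0.1148, 0.0671]
tool_rot: [-180.0, -0.0, 175.9]
force: [-0.4, 0.4, 0.1]
grip_width: 0.015
grasp_force: 0.0
side [array([ 0.676 , -0.1255]), array([ 0.6896, -0.1172]), array([ 0.6423, -0.1211]), array([ 0.5405, -0.1133]), array([0.7865, 0.033 ])]
top [array([0.7849, 0.039 ]), array([ 0.6803, -0.1216]), array([ 0.6427, -0.1208]), array([ 0.5442, -0.112 ])]
```

```bash
python3 -m pendant '[{"tx":0,"ty":0.03,"tz":0.5,"spin":0,"claw":0.83},{"tx":0,"ty":0,"tz":0.4,"spin":0,"claw":0.83},{"tx":-0.3,"ty":0.007,"tz":0,"spin":0,"claw":0.83},{"tx":-0.2,"ty":0.007,"tz":0,"spin":0,"claw":0.83},{"tx":-0.2,"ty":0.007,"tz":0,"spin":0,"claw":0.83},{"tx":-0.2,"ty":0.007,"tz":0,"spin":0,"claw":0.83},{"tx":-0.2,"ty":0.007,"tz":0,"spin":0,"claw":0.83},{"tx":-0.2,"ty":0.007,"tz":0,"spin":0,"claw":0.83},{"tx":-0.2,"ty":0.007,"tz":0,"spin":0,"claw":0.83},{"tx":-0.2,"ty":0.007,"tz":0,"spin":0,"claw":0.83}]'
```

```text
time_s: 26.3
tool_pos: [0.5734, -0.1134, 0.022]
tool_rot: [180.0, -0.0, 176.3]
force: [-0.1, -0.8, -0.1]
grip_width: 0.015
grasp_force: 0.1
```

```bash
python3 -m pendant '[{"tx":-0.2,"ty":-0.015,"tz":0,"spin":0,"claw":0.83},{"tx":-0.2,"ty":-0.015,"tz":0,"spin":0,"claw":0.83},{"tx":-0.2,"ty":-0.01,"tz":0,"spin":0,"claw":0.83},{"tx":-0.2,"ty":0,"tz":0,"spin":0,"claw":0.83},{"tx":-0.12,"ty":0,"tz":0,"spin":0,"claw":0.83},{"tx":0.1,"ty":0,"tz":0,"spin":0,"claw":0.83},{"tx":0.5,"ty":0,"tz":0,"spin":0,"claw":0.83},{"tx":0.6,"ty":0,"tz":-0.9,"spin":0,"claw":0.83},{"tx":0.8,"ty":0,"tz":-0.5,"spin":0,"claw":0.83},{"tx":0.8,"ty":0,"tz":-0.5,"spin":0,"claw":0.83}]'
python3 - <<'E'
from h import *
im=cams.read_camera("side");cv2.imwrite("pics/s2.png",cv2.resize(im[170:370,200:500,::-1],None,fx=2.5,fy=2.5))
G=np.array([.6155,-.1178]);a=np.radians(-3.5);R=np.array([[np.cos(a),np.sin(a)],[-np.sin(a),np.cos(a)]])
for n,i in(("side",im),("top",None)): print(n,[(R@(l[2]-G)).round(4) for l in lights(n,i,15)if l[2][0]<.77])
E
```

```text
time_s: 27.55
tool_pos: [0.4771, -0.1093, 0.1175]
tool_rot: [180.0, -0.0, 176.3]
force: [0.7, -0.1, 1.1]
grip_width: 0.0147
grasp_force: 0.0
side [array([0.1038, 0.0003]), array([ 0.0662, -0.0036]), array([ 0.0303, -0.0016])]
top [array([0.1046, 0.0021]), array([ 0.0675, -0.0019]), array([ 0.0315, -0.0007])]
```

View pics/s2.png

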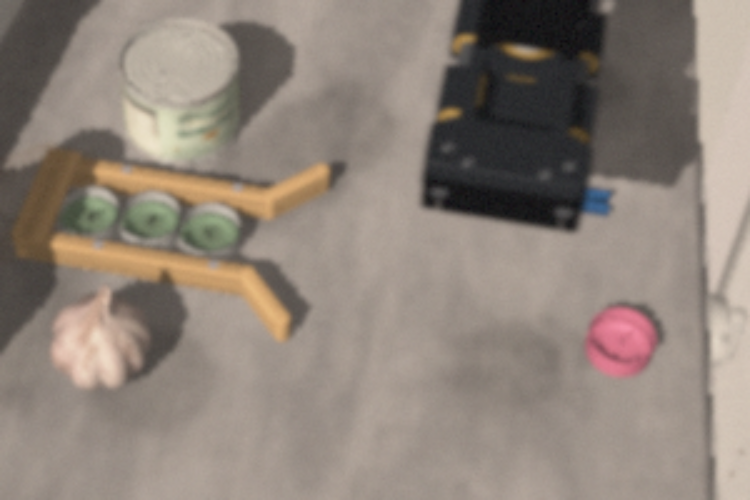

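The picture shows the three tealights flat in a row in the slot, at crop pixels (92,215), (152,220) and (210,230). Their centres are about 31, 67 and 104 mm past the gate. The tin, garlic, peg and pink look-alike look undisturbed, and the gripper is clear.

```bash
python3 -c "
from cell import env;print(env.sign_off())"
```

```text
the job is handed in; nothing more can be done
None
```

The job is handed in: all three tealights stand flat in a row in the slot, about 31, 67 and 104 mm past the gate and within about 4 mm of its middle line; the peg, tin and garlic looked undisturbed, and the clock read about 28 s of the 69 s allowed (the hand-in returned no verdict).

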